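# Wipe the offcuts off the plate into its trough

### The job

Take the orange scraper block by its wooden grip, set its rubber edge down on the flat metal plate behind the two offcuts, and wipe both offcuts off the plate into the green trough along its edge, without touching them with the gripper. Then leave the scraper block standing upright on the cleared plate and let go.

Things in the scene. Friction and masses are not known exactly. Their poses are not given: they have to be found in the camera images.
- chip_plate: Low plate fixed to the bench, green sides, bright flat top 130 (x) by 150 (y) mm, 30 mm above the bench. Origin: on the bench under the top's centre; z up. Along the top's whole -y edge (y -75 to -130 mm) runs an open green trough, 130 mm long: floor 4 mm above the bench, walls 4 mm thick and 20 mm high. Trough on the robot's right, plate turned up to 20 degrees either way.
- scraper: Loose 0.25 kg block standing on the bench left or right of the plate. Orange body with black rubber edge below: 120 long (x), 26 thick (y), 28 mm high. On top a wooden grip 70 long (x), 24 thick (y), from 28 to 78 mm above the underside; grasp it from above across the 24 mm. Origin: centre of underside, z up; the same if turned half round. A 200 mm high bench vice stands at the far left.
- chip_1: Loose brass offcut, L-shaped, 24 x 17 mm, 10 mm high, 20 g, on the plate's flat top. Origin: middle of its underside. At the start it lies within 35 mm of the plate's y axis, at plate y between -45 and 0 mm.
- chip_2: Loose copper offcut, stepped, 24 x 14 mm, 10 mm high, 20 g, on the plate's flat top. Origin: middle of its underside. It starts within 35 mm of the plate's y axis, at plate y between -45 and 0 mm, so one stroke along the plate's -y, scraper held square across it, takes both offcuts.
Things that resemble listed ones, but are neither listed nor needed, are in the scene too. What is meant by the scraper is not red, and is the smaller of those in its own colour.

How it is judged:
By the outcome, as a careful person would: the job done as asked, in the order asked, and still so for the second after the job is handed in, with the robot touching nothing.
It also fails if it takes over 51 s, if anything falls off the work surface, if the arm or the gripper's body presses on something with over 40 N, if the wrist force passes 120 N, or if a joint passes its speed limit or range.

### The arm

A 7-joint arm with a two-finger parallel gripper is mounted at the origin on a cart in front of the work surface, level with it; the furniture and walls round the work are solid. World frame = base frame: x ahead of the robot, y to its left, z up, the work surface at z = 0. Lengths are in m, angles in rad, forces in N, time in s.
With the tool pointing down it reaches from about 0.4 to 0.85 m from the base axis. Payload 10.4 kg.
Tool frame: the origin (TCP) lies at the very end of the fingers, on their centre line; the grasp point (between the pads) lies 19 mm behind it; x points along the fingers, y is the direction in which the jaws open and shut, and the axes are right-handed (so a half turn about x gives the same grasp; the last joint's range is limited). The gripper opens to 85 mm and grips with 20 to 120 N. Pads are 22 mm wide; open, the fingers measure 114 mm over their backs; the gripper's body (76 mm by 85 mm) begins 54 mm behind the grasp point. The pads swing forward as they close: fully open they stand 13 mm farther back than shut.
Start: joints at [-1.269, 0.332, -0.065, 1.46, 0.022, 1.35, -0.088], TCP at [0.199, 0.592, 0.231] pointing down, gripper open.
Joint ranges: [-2.6, 2.6], [-0.5, 2.12], [-1.47, 1.34], [0.16, 2.42], [-1.27, 4.41], [0.06, 2.06], [-2.6, 2.6]. Speed limits (rad/s): [2.22, 2.22, 2.79, 2.79, 3.14, 3.14, 3.14].

### API

Orientations are given as a unit quaternion [w, x, y, z].
In Python, from plant import status, snapshot, bot, masks_of, spot_point gives the robot as it stands.
- The arm moves only by the shell command python3 -m crank 'ROWS' [FORCE]. ROWS is JSON, one flat list of numbers, 5 for each row, row after row: the opening, from 0 (shut) to 1 (fully open), then the shift along the tool's x, y, z in m, then the turn about the tool's x in rad. In form: [gripper, dx, dy, dz, twist, gripper, dx, dy, dz, twist, ...]. A call has exactly 8 rows; each row shifts and turns the commanded pose from where the row before left it, along the tool's axes as they then stand; what a row does not reach is not made up. A row lasts 1/12 s, in which the tool goes at most 41.7 mm and 7.16 degrees, less where a joint would pass 70% of its speed; a pose out of reach is approached as far as the arm can. A call is refused whole if a number of a shift passes 0.0417 or a number of a turn 0.125, either way. A call with a gripper value outside its range is refused whole. The fingers move at their own pace and stop on an object; FORCE is the grip in N (left out, the last holds). Time passes only in rows, so rows that do not move let the fingers close, or fill a call up. It gives the time, the measured TCP pose, the force and the opening at its end, in the units of the state.
- status.state(): the state, without advancing time (a new reading comes with each control period).
- snapshot(name): name is "side" or "top" or "wrist"; returns a dict with "img" (400x640x3 uint8, red, green, blue), "fx", "fy", "cx", "cy" (pixels), "R" (3x3) and "t" (3): a world point X has camera coordinates R X + t. Camera axes: x right, y down, z forward; pixel columns grow to the right and rows downward; lengths in m; the calibration is good to about 2 mm. The wrist camera is an equidistant fisheye: a pixel r from the principal point sees the ray r / f radians off the axis. A picture is of the moment at which its call begins. There is no depth.
- bot.close_job(): hands the job in, once; it reports no verdict.
Trained networks look in the newest picture that a camera, given by its name, has taken for a name from the list of things; names that differ only in an ending like _2 or _b are one class to them, and where a whole thing is asked for, a point or a joint stands for the part that bears it (a point fixed in the world has none). Each returns a list of dicts, best first, with "confidence" (0 to 1); they miss things now and then, are a little off and sometimes report something else, mostly with a low value. They report only what shows in the picture. A call takes as long as a camera call. They do not tell look-alikes from the thing itself.
- masks_of(name, camera): "pixels" (400x640 bool, what is visible of it) and "rect" ([centre column, centre row, width, height] in pixels, round what is visible of it).
- spot_point(name, camera): "pixel" ([column, row] in pixels: a listed point, or the origin of a listed thing).
The state is a dict: "time": time; "qpos": joint angles; "qvel": joint speeds; "effort": joint torques, N m; "position": TCP position; "tool_rot": TCP orientation; "ft_force": force on the tool from outside, world axes, zero at the start; "ft_torque": the same for the moment, N m; "gripper_width": finger opening in m.
Only numpy, scipy, OpenCV 4.12 (cv2) and the standard library are available. Lean on these libraries where they do the work, as an engineer would, in place of code of your own. Each camera call takes 0.05 s, during which the arm holds its last target. There are 200 camera calls.

## Working session

There is one attempt and no reset: what is moved stays moved. The work goes in short steps, Python scripts to look and compute and a shell command to move; the robot and the scene stay as the last step left them, time stands still between calls to the robot, and variables do not carry over. Pictures are saved under pics/ and viewed, about 8 in all and at most 12, crops included, and the job is handed in when it is done.

```bash
ls; mkdir -p pics; cat > h.py <<'E'
import numpy as np, cv2
from plant import status, snapshot, bot, masks_of, spot_point
def ray(s,px):
    u=(px[0]-s["cx"])/s["fx"]; v=(px[1]-s["cy"])/s["fy"]
    R=np.array(s["R"]);t=np.array(s["t"])
    return -R.T@t, R.T@np.array([u,v,1.0])
def atz(s,px,z):
    o,d=ray(s,px); return o+d*(z-o[2])/d[2]
def proj(s,X):
    c=np.array(s["R"])@np.array(X)+np.array(s["t"]); return np.array([s["fx"]*c[0]/c[2]+s["cx"],s["fy"]*c[1]/c[2]+s["cy"]])
E
python3 - <<'E'
from h import *
S={}
for c in("top","side"):
    s=snapshot(c);cv2.imwrite(f"pics/{c}0.png",s["img"][:,:,::-1])
    print(c,"cam at",-np.array(s["R"]).T@s["t"],s["fx"])
    for n in("chip_plate","scraper","chip_1","chip_2"):
        for m in masks_of(n,c)[:4]: print(n,"mask",round(m["confidence"],2),np.round(m["rect"]),m["pixels"].sum())
        for p in spot_point(n,c)[:4]: print(n,"pt",round(p["confidence"],2),np.round(p["pixel"],1),np.round(atz(s,p["pixel"],0.03 if "chip_" in n and n!="chip_plate" else 0),3))
print(status.state())
E
```

```text
pics
top cam at [ 0.48904133 -0.3157151   1.47935201] 471.2995948064125
chip_plate mask 0.71 [275. 217.  75.  65.] 2731
chip_plate pt 0.86 [264.9 217.2] [ 0.489 -0.133  0.   ]
scraper mask 0.7 [387. 154.  43.  35.] 656
scraper mask 0.65 [354. 229.  18.  39.] 348
scraper mask 0.57 [461. 235.  42.  12.] 365
scraper pt 0.88 [390.1 152.6] [ 0.687 -0.53   0.   ]
scraper pt 0.8 [458.  233.3] [ 0.43  -0.737  0.   ]
scraper pt 0.55 [352.3 229.3] [ 0.447 -0.406  0.   ]
chip_1 pt 0.52 [267.6 222.4] [ 0.473 -0.145  0.03 ]
chip_1 pt 0.51 [277.  207.7] [ 0.518 -0.174  0.03 ]
chip_2 pt 0.52 [267.6 222.4] [ 0.473 -0.145  0.03 ]
chip_2 pt 0.51 [277.  207.7] [ 0.518 -0.174  0.03 ]
side cam at [ 0.09415607 -1.41453587  0.75654029] 440.72147059356945
chip_plate mask 0.64 [289. 186.  64.  38.] 1455
chip_plate pt 0.81 [281.8 185. ] [ 0.479 -0.134  0.   ]
scraper mask 0.85 [343. 303.  29.  55.] 956
scraper mask 0.71 [390. 223.  18.  55.] 615
scraper mask 0.61 [299. 222.  44.  28.] 870
scraper pt 0.8 [387.7 232.4] [ 0.69  -0.507  0.   ]
scraper pt 0.65 [343.  309.6] [ 0.438 -0.745  0.   ]
scraper pt 0.64 [
[... 221 characters left out ...]
[ 0.462 -0.161  0.03 ]
{'time': 0.9, 'qpos': array([-1.26859293,  0.33216371, -0.06468171,  1.4600835 ,  0.02161426,
        1.34990266, -0.08849093]), 'qvel': array([-0.00029707, -0.00108794, -0.00312249, -0.00136091,  0.00033478,
        0.00010177, -0.00015375]), 'effort': array([-6.82704513e-05, -6.25210762e+01,  4.87757195e-02, -3.91830397e+01,
        1.63784466e-02,  1.73066263e-03, -3.45358664e-06]), 'position': array([0.19945813, 0.59234952, 0.23136805]), 'tool_rot': array([ 0.69780979,  0.11438016,  0.69779501, -0.11428382]), 'ft_force': array([ 0.63775355, -0.063681  ,  0.21843933]), 'ft_torque': array([-0.01261245,  0.02172202, -0.0105107 ]), 'gripper_width': 0.08543070027644069}
```

```bash
python3 - <<'E'
import cv2,numpy as np
a=cv2.imread("pics/top0.png")[90:300,200:500];b=cv2.imread("pics/side0.png")[130:350,230:430]
cv2.imwrite("pics/a1.png",cv2.resize(a,(800,560),interpolation=cv2.INTER_CUBIC))
cv2.imwrite("pics/b1.png",cv2.resize(b,(545,600),interpolation=cv2.INTER_CUBIC))
E
```

```text
(no output)
```

View pics/a1.png

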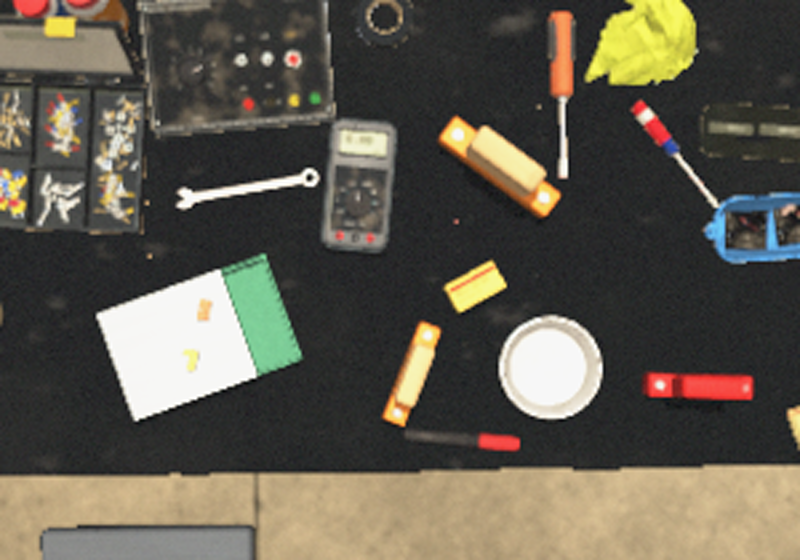

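View pics/b1.png

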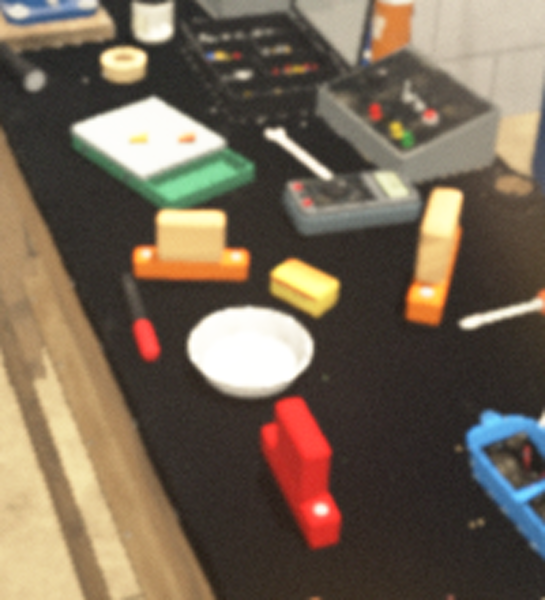

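View pics/top0.png

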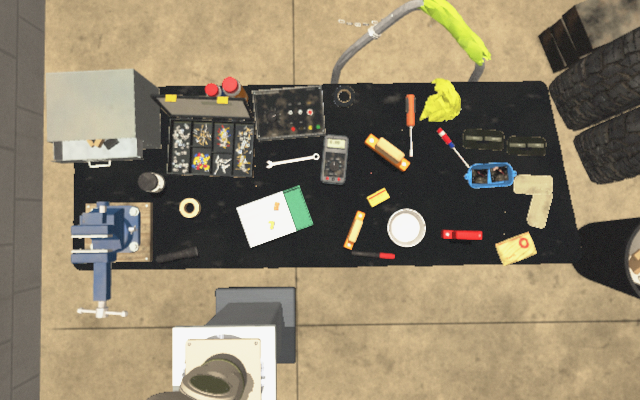

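```bash
cat > meas.py <<'E'
from h import *
from scipy.optimize import least_squares
from scipy.spatial.transform import Rotation as Ro
def axis(s,mask,z):
    ys,xs=np.nonzero(mask); P=np.array([atz(s,(x,y),z)[:2] for x,y in zip(xs,ys)])
    c=P.mean(0); w,v=np.linalg.eigh(np.cov((P-c).T)); d=v[:,1]*np.sign(v[0,1]); pr=(P-c)@d; qq=(P-c)@v[:,0]
    return c,np.degrees(np.arctan2(d[1],d[0])),np.ptp(pr),np.ptp(qq)
def tool():
    q=status.state(); w=q["tool_rot"]; R=Ro.from_quat([w[1],w[2],w[3],w[0]]).as_matrix(); return q,R
E
python3 - <<'E'
from meas import *
s=snapshot("top");im=s["img"];hsv=cv2.cvtColor(im,cv2.COLOR_RGB2HSV)
print(hsv[247,348],hsv[230,355],hsv[215,360], hsv[200,240+15],hsv[220,270],hsv[210,296])
# scraper: orange + wood
box=np.zeros(im.shape[:2],bool); box[205:253,338:370]=1
sat=(hsv[...,1]>90)&(hsv[...,2]>90)&box
n,l,st,ce=cv2.connectedComponentsWithStats(sat.astype(np.uint8)); print(st,ce)
k=1+np.argmax(st[1:,4]); print("scr mask",axis(s,l==k,.028))
# orange ends (two blobs)
org=(l==k)&(hsv[...,1]>170); n,l2,st,ce=cv2.connectedComponentsWithStats(org.astype(np.uint8))
for i in range(1,n): print("orange",st[i],ce[i],atz(s,ce[i],.028))
for m in masks_of("scraper","top"): print(m["rect"],axis(s,m["pixels"],.04))
# plate
box[:]=0; box[180:255,230:320]=1
wh=(hsv[...,1]<60)&(hsv[...,2]>150)&box
gr=(hsv[...,1]>80)&(hsv[...,0]>60)&(hsv[...,0]<95)&(hsv[...,2]>50)&box
for nm,m,z in(("white",wh,.03),("green",gr,.015)):
    n,l,st,ce=cv2.connectedComponentsWithStats(m.astype(np.uint8));k=1+np.argmax(st[1:,4])
    c,_=cv2.findContours((l==k).astype(np.uint8),cv2.RETR_EXTERNAL,cv2.CHAIN_APPROX_NONE)
    pts=np.array([atz(s,p[0],z)[:2] for p in c[0]],np.float32)*1000
    r=cv2.minAreaRect(pts);print(nm,r,cv2.boxPoints(r).round(0).tolist())
q,R=tool();print(q["time"],R.round(3))
E
```

```text
[ 21 167 247] [ 28  67 247] [ 30   2 247] [ 30  19 161] [ 30   7 247] [ 69  98 202]
[[     0      0    640    400 255741]
 [   343    210     23     40    259]] [[319.46529888 199.46949844]
 [353.76447876 229.61776062]]
scr mask (array([ 0.44715612, -0.40909503]), np.float64(-22.31213367933864), np.float64(0.12312566434528996), np.float64(0.03219021412717611))
orange [354 211  12   9  30] [359.3 214.5] [ 0.49326211 -0.42691114  0.028     ]
orange [352 223   1   1   1] [352. 223.] [ 0.467481   -0.40400654  0.028     ]
orange [350 228   1   1   1] [350. 228.] [ 0.45223559 -0.39759937  0.028     ]
orange [347 235   2   2   3] [347.33333333 235.33333333] [ 0.4298915  -0.38903238  0.028     ]
orange [343 238  11  12  44] [348.09090909 244.        ] [ 0.40335596 -0.3909142   0.028     ]
[388.1, 152.4, 46.0, 36.8] (array([ 0.68405156, -0.51668464]), np.float64(53.60028942030612), np.float64(0.1543466834564433), np.float64(0.04908420276434998))
[354.0, 230.5, 21.6, 38.2] (array([ 0.44262772, -0.40869346]), np.float64(-22.37232363442871), np.float64(0.11700818141451133), np.float64(0.03226088806851131))
[462.8, 235.1, 39.5, 12.1] (array([ 0.42727623, -0.73753823]), np.float64(87.51318868467278), np.float64(0.12194685343942585), np.float64(0.026881395572916456))
white ((484.2522277832031, -139.6871795654297), (132.09906005859375, 152.5277099609375), 19.169029235839844) [[397.0, -89.0], [447.0, -233.0], [572.0, -190.0], [522.0, -46.0]]
green ((518.2640991210938, -236.98910522460938), (132.26600646972656, 54.94222640991211), 19.251358032226562) [[447.0, -233.0], [465.0, -285.0], [590.0, -241.0], [572.0, -189.0]]
1.0 [[-0.     0.319  0.948]
 [ 0.     0.948 -0.319]
 [-1.     0.    -0.   ]]
```

```bash
python3 -m crank '[1,-0.025,0,0,0, 1,-0.025,0,0,0, 1,-0.025,0,0,0, 1,-0.025,0,0,0, 1,-0.025,0,0,0, 1,-0.025,0,0,0, 1,-0.025,0,0,0, 1,-0.025,0,0,0]'
python3 -m crank '[1,0,-0.0236,0.0264,0, 1,0,-0.0236,0.0264,0, 1,0,-0.0236,0.0264,0, 1,0,-0.0236,0.0264,0, 1,0,-0.0236,0.0264,0, 1,0,-0.0236,0.0264,0, 1,0,-0.0236,0.0264,0, 1,0,-0.0236,0.0264,0]'
```

```text
time: 1.67
position: [0.1994, 0.5921, 0.4327]
tool_rot: [0.698, 0.114, 0.698, -0.114]
ft_force: [-0.1, 1.0, 0.4]
gripper_width: 0.0856
time: 2.33
position: [0.3399, 0.3443, 0.4315]
tool_rot: [0.698, 0.115, 0.698, -0.114]
ft_force: [1.2, -0.1, 1.0]
gripper_width: 0.0856
```

```bash
python3 -m crank '[1,0,-0.0236,0.0264,0, 1,0,-0.0236,0.0264,0, 1,0,-0.0236,0.0264,0, 1,0,-0.0236,0.0264,0, 1,0,-0.0236,0.0264,0, 1,0,-0.0236,0.0264,0, 1,0,-0.0236,0.0264,0, 1,0,-0.0236,0.0264,0]'
python3 -m crank '[1,0.01,-0.0308,0.0082,0, 1,0.01,-0.0308,0.0082,0, 1,0.01,-0.0308,0.0082,0, 1,0.01,-0.0308,0.0082,0, 1,0.01,-0.0308,0.0082,0, 1,0.01,-0.0308,0.0082,0, 1,0.01,-0.0308,0.0082,0, 1,0.01,-0.0308,0.0082,0]'
python3 -m crank '[1,0.012,-0.0308,0.0082,0, 1,0.012,-0.0308,0.0082,0, 1,0.012,-0.0308,0.0082,0, 1,0.012,-0.0308,0.0082,0, 1,0.012,-0.0308,0.0082,0, 1,0.012,-0.0308,0.0082,0, 1,0.012,-0.0308,0.0082,0, 1,0.012,-0.0308,0.0082,0]'
python3 - <<'E'
from meas import *
q,R=tool();print(q["qpos"].round(2),R.round(3))
s=snapshot("wrist");cv2.imwrite("pics/w1.png",s["img"][:,:,::-1]);print(s["fx"],s["cx"],s["cy"],-np.array(s["R"]).T@s["t"],np.array(s["R"]).round(2))
E
```

```text
time: 3.0
position: [0.4797, 0.0979, 0.4316]
tool_rot: [0.698, 0.115, 0.698, -0.114]
ft_force: [1.1, 1.2, 0.4]
gripper_width: 0.0854
time: 3.67
position: [0.4623, -0.1564, 0.3511]
tool_rot: [0.698, 0.115, 0.698, -0.114]
ft_force: [0.6, 1.0, 1.5]
gripper_width: 0.0852
time: 4.33
position: [0.4463, -0.4106, 0.2546]
tool_rot: [0.698, 0.114, 0.698, -0.114]
ft_force: [1.5, -0.2, 1.4]
gripper_width: 0.0854
[-0.03  0.38  0.92  1.52 -0.3   1.4   2.15] [[ 0.     0.318  0.948]
 [ 0.     0.948 -0.318]
 [-1.     0.     0.   ]]
309.70691628693146 324.33175688664977 198.06065256754405 [ 0.36827404 -0.38390691  0.39767276] [[ 0.32  0.95 -0.  ]
 [ 0.9  -0.3   0.32]
 [ 0.3  -0.1  -0.95]]
```

View pics/w1.png

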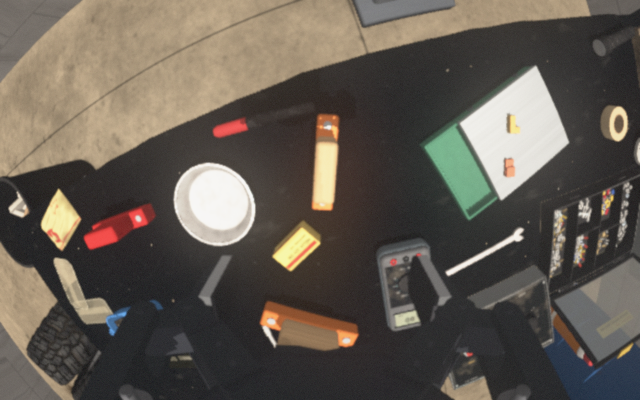

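```bash
cat > fit.py <<'E'
from meas import *
from scipy.optimize import minimize
def pj(s,X,fish):
    c=X@np.array(s["R"]).T+np.array(s["t"])
    if not fish: return np.c_[s["fx"]*c[:,0]/c[:,2]+s["cx"],s["fy"]*c[:,1]/c[:,2]+s["cy"]]
    r=np.hypot(c[:,0],c[:,1]);th=np.arctan2(r,c[:,2]);return np.c_[s["fx"]*th*c[:,0]/r+s["cx"],s["fy"]*th*c[:,1]/r+s["cy"]]
def box(a,b,z0,z1): return np.array([[x*a/2,y*b/2,z] for x in(-1,1) for y in(-1,1) for z in(z0,z1)])
B=[box(.12,.026,0,.028),box(.07,.024,.028,.078)]
def sil(s,p,fish,z=0):
    K=8;m=np.zeros((400*2,640*2),np.uint8);c,n=np.cos(p[2]),np.sin(p[2]);R=np.array([[c,-n,0],[n,c,0],[0,0,1]])
    for b in B:
        h=cv2.convexHull(((pj(s,b@R.T+[p[0],p[1],z],fish)+.5)*2*256).astype(np.int32)); cv2.fillConvexPoly(m,h,255,shift=8)
    return cv2.resize(m,(640,400),interpolation=cv2.INTER_AREA)/255.
def fit(s,mask,fish,p0,z=0):
    f=lambda d:(lambda a:1-np.minimum(a,mask).sum()/np.maximum(a,mask).sum())(sil(s,[p0[0]+d[0]/1e3,p0[1]+d[1]/1e3,p0[2]+d[2]/100],fish,z))
    r=minimize(f,[0,0,0],method="Nelder-Mead",options=dict(initial_simplex=[[0,0,0],[8,0,0],[0,8,0],[0,0,8]],xatol=.1,fatol=1e-4))
    d=r.x;return p0[0]+d[0]/1e3,p0[1]+d[1]/1e3,np.degrees(p0[2]+d[2]/100),"iou",1-r.fun
E
python3 - <<'E'
from fit import *
p0=(.446,-.409,-.36)
for c in("top","side","wrist"):
    s=snapshot(c)
    for m in masks_of("scraper",c):
        a=m["pixels"].astype(float); g=sil(s,p0,c=="wrist")
        if (a*g).sum()>.2*g.sum(): print(c,m["rect"],np.round(fit(s,a,c=="wrist",p0)[:3],4),fit(s,a,c=="wrist",p0)[4])
E
```

```text
side [298.4, 221.2, 45.2, 22.2] [  0.4472  -0.4111 -19.7467] 0.9157571888291678
wrist [325.2, 163.0, 28.2, 98.8] [  0.4443  -0.4094 -22.543 ] 0.9459844183423867
```

```bash
for i in 1 2 3; do python3 -m crank '[1,0,0,0,0.125, 1,0,0,0,0.125, 1,0,0,0,0.125, 1,0,0,0,0.125, 1,0,0,0,0.125, 1,0,0,0,0.125, 1,0,0,0,0.125, 1,0,0,0,0.125]'; done; python3 -c "
from meas import *
q,R=tool();print(q['qpos'].round(2),R.round(3))"
```

```text
time: 5.35
position: [0.4475, -0.4078, 0.256]
tool_rot: [0.557, 0.436, 0.556, -0.435]
ft_force: [-0.3, -0.6, 0.7]
gripper_width: 0.0855
time: 6.02
position: [0.4475, -0.4077, 0.2558]
tool_rot: [0.28, 0.65, 0.28, -0.649]
ft_force: [0.6, -0.9, -0.0]
gripper_width: 0.0854
time: 6.68
position: [0.4475, -0.4078, 0.2558]
tool_rot: [-0.066, 0.705, -0.065, -0.703]
ft_force: [0.1, 0.5, 0.1]
gripper_width: 0.0851
[-0.24  0.57  1.32  1.53 -0.56  1.47 -0.66] [[ 0.002 -0.186 -0.983]
 [ 0.001 -0.983  0.186]
 [-1.    -0.001 -0.002]]
```

```bash
python3 -m crank '[1,0.02,0.0024,0.0007,0.094, 1,0.03,0,0,0.094, 1,0.03,0,0,0, 1,0.03,0,0,0, 1,0.03,0,0,0, 1,0.03,0,0,0, 1,0.02,0,0,0, 1,0,0,0,0]' 60
python3 - <<'E'
from fit import *
q,R=tool();print(q['qpos'].round(2),R.round(3),q["position"])
s=snapshot("wrist");cv2.imwrite("pics/w2.png",s["img"][:,:,::-1])
p0=(.446,-.409,-.37)
for m in masks_of("scraper","wrist"):
    a=m["pixels"].astype(float); g=sil(s,p0,True)
    if (a*g).sum()>.2*g.sum(): r=fit(s,a,True,p0); print(m["rect"],np.round(r[:3],4),r[4])
E
```

```text
time: 7.35
position: [0.4453, -0.4081, 0.0619]
tool_rot: [0.131, -0.694, 0.128, 0.696]
ft_force: [0.3, -0.4, 0.0]
gripper_width: 0.0856
[-0.16  0.76  1.16  1.74 -0.76  1.17 -0.71] [[-0.003 -0.36  -0.933]
 [ 0.004 -0.933  0.36 ]
 [-1.    -0.003  0.004]] [ 0.44531123 -0.40809453  0.06190797]
[331.4, 227.8, 50.7, 195.0] [  0.4447  -0.4092 -22.2414] 0.9280702616990155
```

View pics/w2.png

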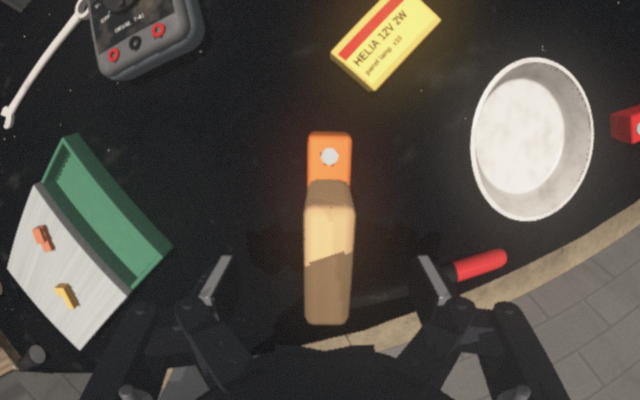

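```bash
python3 -m crank '[1,0.012,0,0,0.01, 1,0.012,0,0,0, 1,0,0,0,0, 0.1,0,0,0,0, 0.1,0,0,0,0, 0.1,0,0,0,0, 0.1,0,0,0,0, 0.1,0,0,0,0]' 60
python3 -m crank '[0.1,0,0,0,0, 0.1,0,0,0,0, 0.1,0,0,0,0, 0.1,0,0,0,0, 0.1,-0.01,0,0,0, 0.1,-0.02,0,0,0, 0.1,-0.03,0,0,0, 0.1,-0.03,0,0,0]' 60
python3 - <<'E'
from fit import *
q,R=tool();print(q['qpos'].round(2),R.round(3),q["position"],q["ft_force"],q["gripper_width"])
E
```

```text
time: 8.12
position: [0.4453, -0.4115, 0.0416]
tool_rot: [-0.134, 0.694, -0.134, -0.694]
ft_force: [0.6, 0.4, 0.4]
gripper_width: 0.0253
time: 8.78
position: [0.4444, -0.4108, 0.1319]
tool_rot: [0.134, -0.693, 0.134, 0.695]
ft_force: [0.2, 0.0, -2.4]
gripper_width: 0.0233
[-0.2   0.69  1.24  1.68 -0.68  1.28 -0.76] [[-0.002 -0.372 -0.928]
 [ 0.001 -0.928  0.372]
 [-1.    -0.     0.002]] [ 0.44444128 -0.41079198  0.13188534] [ 0.2036016   0.04297098 -2.44811914] 0.023264845913751938
```

```bash
python3 -m crank '[0.1,0,-0.03,0.0095,0, 0.1,0,-0.03,0.0095,0, 0.1,0,-0.03,0.0095,0, 0.1,0,-0.03,0.0095,0, 0.1,0,-0.03,0.0095,0, 0.1,0,-0.03,0.0095,0, 0.1,0,-0.03,0.0095,0, 0.1,0,-0.03,0.0095,0]' 60
python3 -m crank '[0.1,0,-0.0315,0.01,0, 0.1,0,-0.0315,0.01,0, 0.1,0,0,0,-0.119, 0.1,0,0,0,-0.119, 0.1,0,0,0,-0.119, 0.1,0,0,0,-0.119, 0.1,0,0,0,-0.12, 0.1,0,0,0,-0.12]'
python3 - <<'E'
from fit import *
P=np.array([.484,-.1395])
q,R=tool();print(q['qpos'].round(2),R.round(3),q["position"])
s=snapshot("wrist");cv2.imwrite("pics/w3.png",s["img"][:,:,::-1])
st=snapshot("top");cv2.imwrite("pics/t3.png",cv2.resize(st["img"][165:265,220:330,::-1],None,fx=5,fy=5,interpolation=cv2.INTER_CUBIC))
p0=(*q["position"][:2],np.radians(19.2));z=q["position"][2]-.041
for c,s in(("wrist",s),("side",snapshot("side"))):
  for m in masks_of("scraper",c):
    a=m["pixels"].astype(float); g=sil(s,p0,c=="wrist",z)
    if (a*g).sum()>.2*g.sum(): r=fit(s,a,c=="wrist",p0,z); print(c,np.round(r[:3],4),r[4])
  for m in spot_point("chip_1",c):
    print(c,m["pixel"],m["confidence"])
E
```

```text
time: 9.45
position: [0.4633, -0.1589, 0.1311]
tool_rot: [0.134, -0.694, 0.134, 0.695]
ft_force: [0.6, -0.0, -2.1]
gripper_width: 0.0233
time: 10.12
position: [0.4683, -0.0947, 0.1313]
tool_rot: [-0.119, -0.697, -0.12, 0.697]
ft_force: [-0.1, -0.5, -3.2]
gripper_width: 0.0236
[-0.96  0.15  1.16  2.01 -0.16  1.08 -0.96] [[-0.001  0.334 -0.943]
 [ 0.001 -0.943 -0.334]
 [-1.    -0.001  0.   ]] [ 0.46829242 -0.09465083  0.13133177]
wrist [ 0.4675 -0.0941 19.8196] 0.9114245849652025
wrist [433.3, 168.5] 0.84
wrist [392.2, 223.7] 0.72
side [ 0.4689 -0.099  25.6533] 0.6863413620754971
side [278.9, 182.0] 0.6
side [298.7, 180.3] 0.54
```

View pics/w3.png

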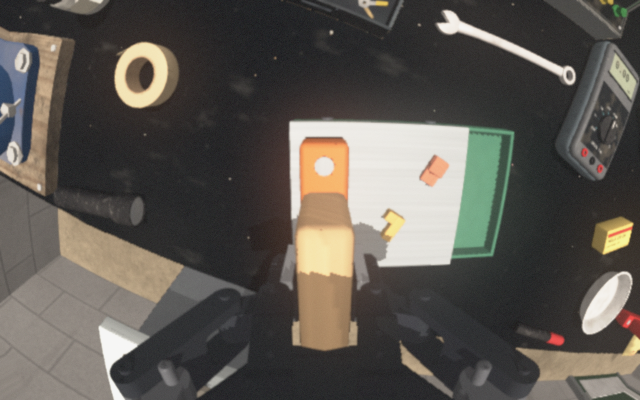

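```bash
python3 - <<'E'
from fit import *
P=np.array([.484,-.1395]);th=np.radians(19.2);ex=np.array([np.cos(th),np.sin(th)]);ey=np.array([-ex[1],ex[0]])
s=snapshot("wrist")
for X in((65,75,30),(65,-75,30),(-65,-75,30),(65,-130,20),(-65,-130,20)):
    w=P+(ex*X[0]+ey*X[1])/1e3; print(X,pj(s,np.array([[*w,X[2]/1e3]]),True).round(1))
for px in((433.3,168.5),(392.2,223.7)):
    d=np.array(px)-[s["cx"],s["cy"]];r=np.hypot(*d);a=r/s["fx"];R=np.array(s["R"]);o=-R.T@s["t"]
    v=R.T@np.array([*(d/r*np.sin(a)),np.cos(a)]);w=(o+v*(.03-o[2])/v[2])[:2]-P;print("chip plate xy",w@ex,w@ey)
E
```

```text
(65, 75, 30) [[289.6 120.1]]
(65, -75, 30) [[469.7 124.9]]
(-65, -75, 30) [[451.5 261.4]]
(65, -130, 20) [[514.8 128.2]]
(-65, -130, 20) [[494.2 253.3]]
chip plate xy 0.02618991368825872 -0.044010537863993074
chip plate xy -0.023619402763442952 -0.011196749505784576
```

```bash
python3 -m crank '[0.1,0.01,0,0,0, 0.1,0.01,0,0,0, 0.1,0.01,0,0,0, 0.1,0.01,0,0,0, 0.1,0.01,0,0,0, 0.1,0.005,0,0,0, 0.1,0.002,0,0,0, 0.1,0,0,0,0]'
python3 -m crank '[0.1,0.001,0,0,0, 0.1,0.001,0,0,0, 0.1,0.001,0,0,0, 0.1,0,0,0,0, 0.1,0,0,0,0, 0.1,0,0,0,0, 0.1,0,0,0,0, 0.1,0,0,0,0]'
```

```text
time: 11.18
position: [0.4687, -0.0946, 0.074]
tool_rot: [-0.118, -0.697, -0.118, 0.697]
ft_force: [0.2, -0.0, -2.8]
gripper_width: 0.0234
time: 11.85
position: [0.4692, -0.0944, 0.0715]
tool_rot: [0.118, 0.697, 0.118, -0.697]
ft_force: [0.0, 1.1, 1.4]
gripper_width: 0.0232
```

```bash
python3 -m crank '[0.1,0.0005,0.004,0,0, 0.1,0,0.006,0,0, 0.1,0,0.008,0,0, 0.1,0,0.008,0,0, 0.1,0,0.008,0,0, 0.1,0,0.008,0,0, 0.1,0,0.008,0,0, 0.1,0,0.008,0,0]'
python3 - <<'E'
from fit import *
P=np.array([.484,-.1395]);th=np.radians(19.2);ex=np.array([np.cos(th),np.sin(th)]);ey=np.array([-ex[1],ex[0]])
q,R=tool();w=q["position"][:2]-P;print(w@ex,w@ey,np.degrees(np.arctan2(R[1,1],R[0,1])),R[:,0])
s=snapshot("wrist");cv2.imwrite("pics/w4.png",cv2.resize(s["img"][80:300,250:540,::-1],(790,600)))
E
```

```text
time: 12.52
position: [0.4887, -0.1481, 0.0715]
tool_rot: [0.117, 0.697, 0.119, -0.697]
ft_force: [-2.5, 8.3, 15.6]
gripper_width: 0.0231
0.0016442925069905742 -0.009696154596998354 -70.75099679021389 [ 5.15500841e-04  2.79071952e-03 -9.99995973e-01]
```

View pics/w4.png

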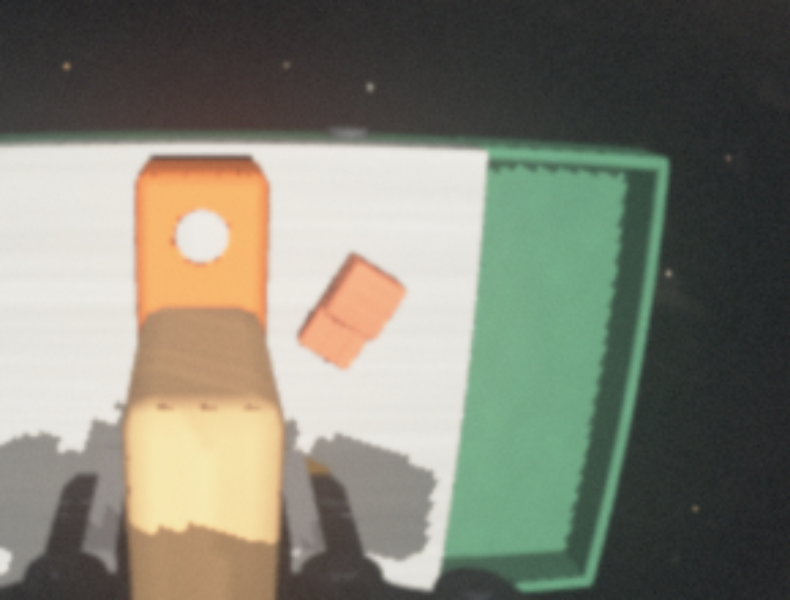

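```bash
python3 -m crank '[0.1,-0.0003,0.006,0,0, 0.1,0,0.007,0,0, 0.1,0,0.007,0,0, 0.1,0,0.007,0,0, 0.1,0,0.007,0,0, 0.1,-0.0002,0.007,0,0, 0.1,0,0.006,0,0, 0.1,0,0.005,0,0]'
python3 -m crank '[0.1,0,0.004,0,0, 0.1,0,0.004,0,0, 0.1,0,0.004,0,0, 0.1,0,0.002,0,0, 0.1,0,0,0,0, 0.1,0,0,0,0, 0.1,0,0,0,0, 0.1,0,0,0,0]'
python3 - <<'E'
from fit import *
P=np.array([.484,-.1395]);th=np.radians(19.2);ex=np.array([np.cos(th),np.sin(th)]);ey=np.array([-ex[1],ex[0]])
q,R=tool();w=q["position"][:2]-P;print(w@ex,w@ey,np.degrees(np.arctan2(R[1,1],R[0,1])),R[:,0])
a=snapshot("wrist")["img"][80:300,250:540,::-1]; b=snapshot("side")["img"][150:220,240:340,::-1]
cv2.imwrite("pics/w5.png",np.vstack([cv2.resize(a,(500,379)),cv2.resize(b,(500,220),interpolation=cv2.INTER_CUBIC)]))
E
```

```text
time: 13.23
position: [0.5053, -0.198, 0.0715]
tool_rot: [0.117, 0.697, 0.118, -0.697]
ft_force: [-1.8, 4.3, 9.4]
gripper_width: 0.0232
time: 13.9
position: [0.5098, -0.2116, 0.0715]
tool_rot: [0.118, 0.697, 0.118, -0.697]
ft_force: [0.1, 0.5, 5.7]
gripper_width: 0.0234
0.0006436130743605242 -0.0766178397553 -70.81470841569248 [ 5.72852663e-04 -2.33326129e-04 -9.99999809e-01]
```

View pics/w5.png

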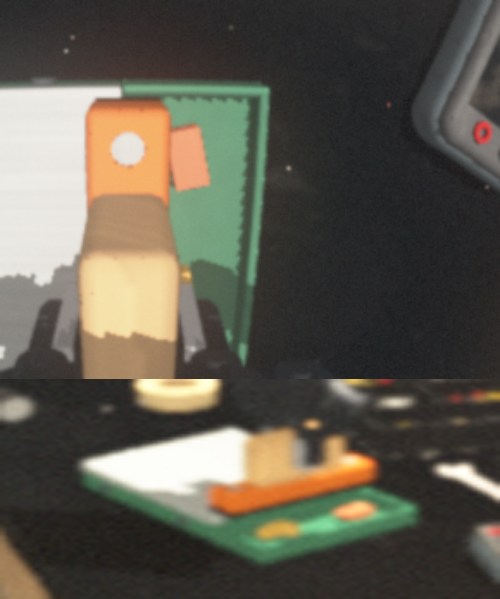

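```bash
python3 -m crank '[0.1,-0.005,0,0,0, 0.1,-0.005,-0.005,0,0, 0.1,0,-0.012,0,0, 0.1,0,-0.015,0,0, 0.1,0,-0.015,0,0, 0.1,0,-0.015,0,0, 0.1,0,-0.012,0,0, 0.1,0,-0.006,0,0]'
python3 - <<'E'
from fit import *
P=np.array([.484,-.1395]);th=np.radians(19.2);ex=np.array([np.cos(th),np.sin(th)]);ey=np.array([-ex[1],ex[0]])
q,R=tool();w=q["position"][:2]-P;print(w@ex,w@ey)
a=snapshot("wrist")["img"][80:300,250:540,::-1]; b=snapshot("side")["img"][150:220,240:340,::-1]
cv2.imwrite("pics/w6.png",np.vstack([cv2.resize(a,(500,379)),cv2.resize(b,(500,220),interpolation=cv2.INTER_CUBIC)]))
E
```

```text
time: 14.67
position: [0.4824, -0.1342, 0.081]
tool_rot: [-0.118, -0.697, -0.119, 0.697]
ft_force: [-0.4, 0.4, -3.1]
gripper_width: 0.0237
0.00024144540486601546 0.005553512635355949
```

View pics/w6.png

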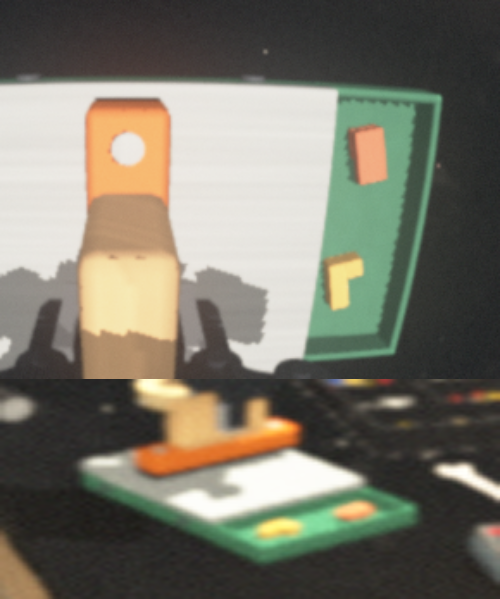

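```bash
python3 -m crank '[0.1,0.004,0,0,0, 0.1,0.003,0,0,0, 0.1,0.002,0,0,0, 0.1,0.0007,0,0,0, 0.1,0,0,0,0, 0.1,0,0,0,0, 0.1,0,0,0,0, 0.1,0,0,0,0]' 
python3 -m crank '[0.4,0,0,0,0, 0.6,0,0,0,0, 0.8,0,0,0,0, 1,0,0,0,0, 1,0,0,0,0, 1,0,0,0,0, 1,0,0,0,0, 1,0,0,0,0]'
python3 -m crank '[1,-0.005,0,0,0, 1,-0.01,0,0,0, 1,-0.02,0,0,0, 1,-0.03,0,0,0, 1,-0.03,0,0,0, 1,-0.03,0,0,0, 1,-0.02,0,0,0, 1,0,0,0,0]'
python3 - <<'E'
from fit import *
P=np.array([.484,-.1395]);th=np.radians(19.2)
s=snapshot("wrist");a=s["img"][:,:,::-1]; sd=snapshot("side");b=sd["img"][150:220,240:340,::-1]
cv2.imwrite("pics/w7.png",np.vstack([cv2.resize(a,(560,350)),cv2.resize(b,(560,245),interpolation=cv2.INTER_CUBIC)]))
p0=(.4824,-.134,th)
for c,s in(("wrist",s),("side",sd)):
  for m in masks_of("scraper",c):
    a=m["pixels"].astype(float); g=sil(s,p0,c=="wrist",.03)
    if (a*g).sum()>.2*g.sum(): r=fit(s,a,c=="wrist",p0,.03); print(c,np.round(r[:3],4),r[4])
ex=np.array([np.cos(th),np.sin(th)]);ey=np.array([-ex[1],ex[0]]);s=snapshot("wrist")
for m in spot_point("chip_1","wrist"):
    px=m["pixel"];d=np.array(px)-[s["cx"],s["cy"]];r=np.hypot(*d);an=r/s["fx"];R=np.array(s["R"]);o=-R.T@s["t"]
    v=R.T@np.array([*(d/r*np.sin(an)),np.cos(an)]);w=(o+v*(.004-o[2])/v[2])[:2]-P;print("chip",m["confidence"],w@ex,w@ey)
E
```

```text
time: 15.43
position: [0.4834, -0.1364, 0.0716]
tool_rot: [0.118, 0.697, 0.118, -0.697]
ft_force: [-0.1, 0.2, -1.5]
gripper_width: 0.0237
time: 16.1
position: [0.4833, -0.136, 0.0716]
tool_rot: [0.118, 0.697, 0.118, -0.697]
ft_force: [-0.5, -1.2, 0.4]
gripper_width: 0.0853
time: 16.77
position: [0.4851, -0.137, 0.2209]
tool_rot: [0.117, 0.699, 0.118, -0.695]
ft_force: [1.2, -0.1, 1.1]
gripper_width: 0.0853
wrist [ 0.4833 -0.1357 19.1716] 0.9526392128109805
side [ 0.4842 -0.1395 22.7733] 0.9170709787895533
chip 0.84 0.03680140016610288 -0.1031216417121606
chip 0.61 -0.03158412193336285 -0.1005942645710762
chip 0.23 -0.0030677942369895734 -0.0009089470078103981
```

View pics/w7.png

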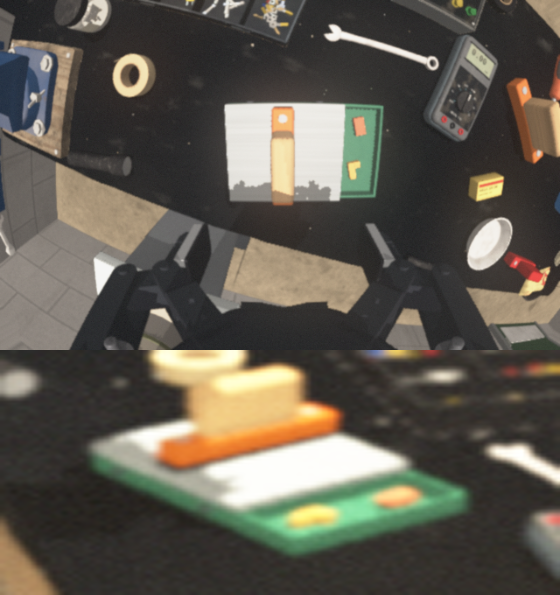

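The scraper stands upright on the plate. Both offcuts lie in the trough, at plate y of about -0.10 m, and the gripper is well clear.

```bash
python3 -c "
from h import *
print(bot.close_job())"
```

```text
the job is handed in; nothing more can be done
None
```

The job is done and handed in, with the robot's clock at about 17 s of the 51 s allowed. I gripped the smaller orange scraper by its wooden grip, set it on the plate behind the offcuts, and wiped both into the green trough in one stroke. I then lifted it 10 mm, moved it back to mid-plate, set it down, let go and backed off about 150 mm.

**Last checks:**
- **Offcuts:** The last pictures show both in the trough, at plate (x, y) of about (37, -103) and (-32, -101) mm. The network also reported a third offcut on the plate at the scraper's place, with confidence 0.23. The picture shows nothing there, so I took it as false.
- **Scraper:** It stands upright at about plate (0, 4) mm and square to the plate in the wrist view (19.2°). The coarser side view gave 22.8°.
- **Forces:** The highest wrist force in the readings was about 18 N, during the wipe. The fingertips stayed about 40 mm above the plate, and I saw no contact with the offcuts.

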